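# Clamp the sanding block in the traverse vise

### The job

Lay the sanding block, abrasive side down as it lies now, lengthwise on the bed of the small vise between the jaw and the sprung backstop, and let go. Then turn the knob on the sliding carriage clockwise, following it as it travels, until the jaw squeezes the block firmly endwise against the backstop: about 10 N of squeeze, at least 5 N and never more than 18 N. Let go, leaving the block clamped straight and flat, and leave the other things on the desk where they are.

Things in the scene. Friction and masses are not known exactly. Their poses are not given: they have to be found in the camera images.
- block: sanding block, a loose dark grey block with a rust-brown top face, 34 mm (its x) x 66 mm (its y) x 24 mm high; origin at the centre of its underside, z up. It lies on the desk at the right of the vise. Weighs under 0.2 kg
- block_center (a point): centre of the sanding block, 12 mm above its underside; same axes as the block
- vise: base of the small vise, fixed on the desk: an aluminium bed 76 mm wide (its y), from x = -128 to +94 mm, flat top 14 mm above the desk. Origin at desk height on the bed's centre line; x is the feed direction, from the knob end to the backstop end; z up
- backstop_zone (a point): point on the bed's top, at x = 52 mm of the vise, same axes. Within 8 mm of it before or behind in x (unmeasured, varies) is the face of the sprung backstop: a black rubber-faced pad 56 mm wide, top 43 mm above the desk, in front of a fixed steel block 60 mm wide, top 47 mm above the desk. The pad gives in x only, 1 mm per 8 N, at most 5 mm
- carriage: sliding carriage, moves along the vise's x only. Origin at desk height under the knob's axis, axes as the vise's. Carries a steel jaw 60 mm wide, top 42 mm above the desk, clamping face 49 mm ahead (+x) of the knob's axis, and a grey saddle from 32 mm behind the axis to the jaw. Starts with the axis at x = -85 to -82 mm of the vise; can travel to -40 mm
- knob_grip (a point): point on the knob's axis, at the height to grip (80 mm above the desk). The knob is a black upright bar, 20 mm thick (this point's x), 52 mm long (its y), from 54 to 90 mm above the desk; pinch it across the 20 mm from above. The disc under it has 50 mm diameter, top 54 mm above the desk. The point turns and travels with the knob; half a turn looks the same
- knob (a joint): knob angle, rad, grows clockwise seen from above; 0 (bar along the vise's y) to 4.5, starts at 0 to 0.3. Each rad moves the carriage and knob 10 mm along the vise's +x. Turning takes 0.2 N m of friction plus 0.01 N m per N of squeeze (1 N pushed along +x saves 0.01). At a stop friction may ease or reverse, but the rise per N stays. It holds the squeeze when let go, up to 20 N
- marker: white marker pen with black cap, 127 mm long, 16 mm thick, lying loose near the robot; leave alone. Origin at its underside's centre
- pot: small white paint pot, 29 mm wide, 52 mm tall, loose; leave alone. Origin at its underside's centre
- bottle: black paint bottle with pointed tip, 42 mm wide, 137 mm tall, loose; leave alone. Origin at its underside's centre
Mind the look-alikes: they are no part of the job. What is shaped like the block but orange is not meant.

How it is judged:
On the way, in this order (a step that is already met when the one before it is completed fails the run):
1. the block lies flat on the bed, lengthwise between jaw and backstop, and is let go (z of block_center in the frame of vise between 0.022 and 0.03 m and y of block_center in the frame of vise between -0.012 and 0.012 m and angle between the y axis of block_center and the x axis of vise, either way round below 0.12 rad and angle between block_center's own z axis and vertical below 0.12 rad and contact force between the fingers and block below 0.1 N and x of block_center in the frame of vise between -0.01 and 0.032 m and linear speed of block below 0.02 m/s), for 0.2 s.
2. the knob is turned by the fingers and squeezes the block between jaw and backstop with at least 3 N (z of block_center in the frame of vise between 0.022 and 0.03 m and y of block_center in the frame of vise between -0.012 and 0.012 m and angle between the y axis of block_center and the x axis of vise, either way round below 0.12 rad and angle between block_center's own z axis and vertical below 0.12 rad and contact force between block and carriage above 3 N and contact force between the fingers and carriage above 0.5 N), for 0.1 s.
At the end, for the whole second after the job is handed in: The block lies flat on the vise bed, within 12 mm of its centre line, its length along the feed direction (within 0.12 rad) and level, the jaw presses on it with 5 to 18 N, all is at rest and let go (z of block_center in the frame of vise between 0.022 and 0.03 m and y of block_center in the frame of vise between -0.012 and 0.012 m and angle between the y axis of block_center and the x axis of vise, either way round below 0.12 rad and angle between block_center's own z axis and vertical below 0.12 rad and contact force between block and carriage between 5 and 18 N and linear speed of each of block, carriage below 0.01 m/s); the robot touches nothing.
It fails at once if the jaw squeezes the block with more than 18 N (contact force between block and carriage above 18 N).
It fails at once if the marker is moved more than 30 mm (distance of marker from where it was at the start of the episode above 0.03 m).
It fails at once if the white paint pot is moved more than 30 mm (distance of pot from where it was at the start of the episode above 0.03 m).
It fails at once if the black paint bottle is moved more than 30 mm (distance of bottle from where it was at the start of the episode above 0.03 m).
It also fails if it takes over 70 s, if anything falls off the work surface, if the arm or the gripper's body presses on something with over 40 N, if the wrist force passes 120 N, or if a joint passes its speed limit or range.

### The arm

A 6-joint arm with a two-finger parallel gripper is mounted at the origin on a cart in front of the work surface, level with it; the furniture and walls round the work are solid. World frame = base frame: x ahead of the robot, y to its left, z up, the work surface at z = 0. Lengths are in m, angles in rad, forces in N, time in s.
With the tool pointing down it reaches from about 0.325 to 0.85 m from the base axis. Payload 4.4 kg.
Tool frame: the origin (TCP) lies at the very end of the fingers, on their centre line; the grasp point (between the pads) lies 19 mm behind it; z points along the fingers, y is the direction in which the jaws open and shut (so a half turn about z gives the same grasp; the last joint's range is limited). The gripper opens to 94 mm and grips with 3 to 60 N. Pads are 16 mm wide; open, the fingers measure 119 mm over their backs; the gripper's body (75 mm by 177 mm) begins 78 mm behind the grasp point.
Start: joints at [-1.284, 0.207, 1.542, -0, 1.393, -0.15], TCP at [0.244, -0.521, 0.205] pointing down, gripper open.
Joint ranges: [-2.73, 2.73], [-0.86, 2.22], [0.23, 2.46], [-1.11, 4.25], [0.08, 2.63], [-2.82, 2.82]. Speed limits (rad/s): [2.79, 2.79, 3.14, 3.14, 3.14, 3.14].

### API

Orientations are given as a unit quaternion [w, x, y, z].
In Python, from workcell import robot gives the robot as it stands. Calls block until the motion is done:
- robot.move_ptp(position, orientation): joint-space move of the TCP to a pose.
- robot.move_straight(position, attitude=None, vel=0.15, contact_N=None): straight line of the TCP; attitude=None keeps the orientation; vel is the mean speed in m/s. With contact_N (N) it stops when the force on the tool has changed by that much, and returns True; else False.
- robot.set_joints(angles): joint-space move.
- robot.grip(opening, squeeze=None): finger opening in m; squeeze is the grip in N (None keeps the last); returns when the fingers have stopped.
- robot.sleep(seconds).
- robot.solve_ik(position, orientation): joint angles nearest the present ones, or None.
- robot.state(): the state.
- robot.get_image(name): name is "scene" or "top"; returns the picture (480x640x3 uint8, red, green, blue); there is no depth.
- robot.camera_params(name): a dict with "vfov" (degrees; the focal length in pixels is half the picture's height over the tangent of half this angle, whatever the lens; pixels are square), "cx", "cy" (the principal point, pixels), "k1" (the pictures are not rectified: a ray, as slopes to the right and down, at radius r is drawn at 1 + k1 r^2 times it, then the intrinsics apply), "R" (3x3) and "t" (3): a world point X has camera coordinates R X + t. Camera axes: x right, y down, z forward; pixel columns grow to the right and rows downward; lengths in m; the calibration is good to about 2 mm. A picture is of the moment at which its call begins. camera_params takes no time and is no camera call.
A pose or a line that the arm cannot do raises robot.IKError and nothing moves.
- robot.close_job(): hands the job in, once; it reports no verdict.
The state is a dict: "time": time; "joint_pos": joint angles; "dq": joint speeds; "tau": joint torques, N m; "position": TCP position; "ee_rot": TCP orientation; "ft_force": force on the tool from outside, world axes, zero at the start; "torque": the same for the moment, N m; "gripper_width": finger opening in m.
Only numpy, scipy, OpenCV 4.12 (cv2) and the standard library are available. Lean on these libraries where they do the work, as an engineer would, in place of code of your own. Each camera call takes 0.05 s, during which the arm holds its last target. There are 200 camera calls.

## Working session

There is one attempt and no reset: what is moved stays moved. The work goes in short steps, each a Python script; the robot and the scene stay as the last script left them, time stands still between calls to the robot, and variables do not carry over. Pictures are saved under pics/ and viewed, about 8 in all and at most 12, crops included, and the job is handed in when it is done.

```bash
mkdir -p pics; cat > h.py <<'E'
import numpy as np, cv2
from workcell import robot
def K(c):
    f=240/np.tan(np.radians(c["vfov"])/2); return f
def ray(name,u,v):
    c=robot.camera_params(name); f=K(c)
    d=np.array([(u-c["cx"])/f,(v-c["cy"])/f]); p=d.copy()
    for _ in range(30): p=d/(1+c["k1"]*(p@p))
    R=np.array(c["R"]); t=np.array(c["t"])
    return -R.T@t, R.T@np.array([p[0],p[1],1])
def onz(name,u,v,z):
    o,d=ray(name,u,v); return o+d*(z-o[2])/d[2]
def proj(name,X):
    c=robot.camera_params(name); f=K(c); q=np.array(c["R"])@np.array(X)+np.array(c["t"])
    p=q[:2]/q[2]; p=p*(1+c["k1"]*(p@p)); return p*f+[c["cx"],c["cy"]]
def save(n,im): cv2.imwrite(f"pics/{n}.png",cv2.cvtColor(im,cv2.COLOR_RGB2BGR))
E
python3 - <<'E'
from h import *
for n in("scene","top"):
    im=robot.get_image(n); np.save(f"{n}0.npy",im); save(n+"0",im)
    c=robot.camera_params(n); print(n,{k:np.round(v,3).tolist() for k,v in c.items()}, np.round(-np.array(c["R"]).T@np.array(c["t"]),3))
print({k:np.round(v,3).tolist() for k,v in robot.state().items()})
E
```

```text
scene {'vfov': 46.214, 'cx': 307.873, 'cy': 240.229, 'k1': -0.028, 'R': [[0.821, -0.57, 0.023], [-0.24, -0.382, -0.893], [0.518, 0.727, -0.45]], 't': [-0.492, 0.148, 0.958]} [-0.056 -0.92   0.575]
top {'vfov': 45.903, 'cx': 325.18, 'cy': 233.67, 'k1': 0.051, 'R': [[-0.077, -0.997, -0.001], [-0.977, 0.075, -0.201], [0.2, -0.015, -0.98]], 't': [-0.037, 0.521, 1.234]} [ 0.259 -0.058  1.313]
{'time': 0.1, 'joint_pos': [-1.284, 0.207, 1.543, -0.0, 1.393, -0.151], 'dq': [0.001, -0.001, -0.002, 0.0, -0.001, 0.0], 'tau': [-0.0, -37.187, -28.229, 0.07, 0.031, -0.0], 'position': [0.244, -0.52, 0.204], 'ee_rot': [-0.001, 0.976, 0.217, -0.0], 'ft_force': [-0.047, 0.097, 0.096], 'torque': [0.007, -0.006, -0.034], 'gripper_width': 0.094}
```

View pics/top0.png

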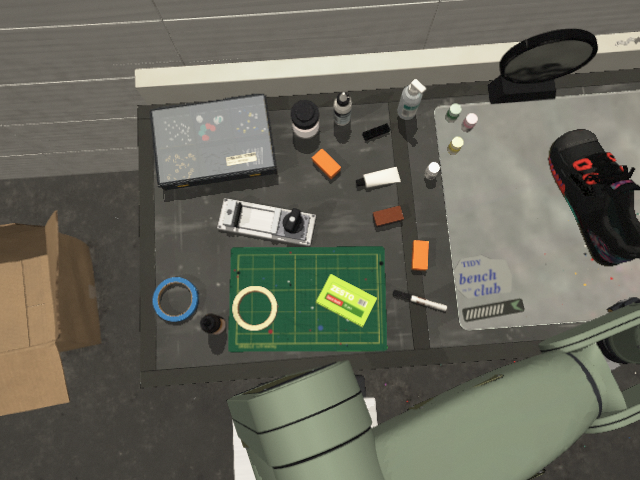

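View pics/scene0.png

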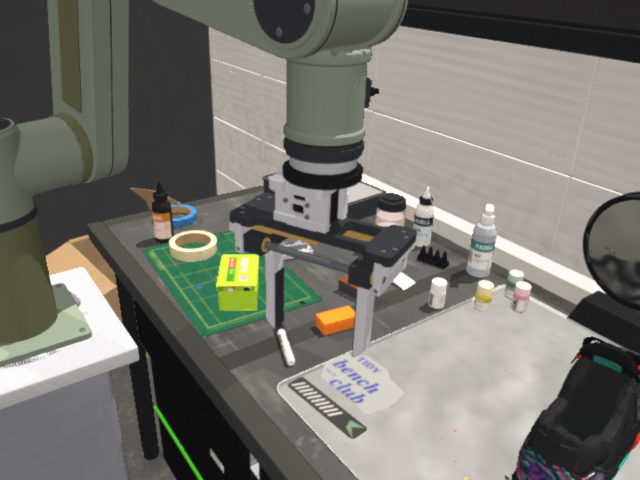

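Top view: the rust-brown block is at (388,216) and the orange look-alikes are at (326,164) and (420,255). A black piece sits at (376,131). Only the rust-brown one right of the vise fits. The vise spans about (220,205) to (315,240), with the knob at (293,220) and the backstop at (232,213). The marker is at (420,301). I'll confirm with a crop and measure.

```bash
python3 - <<'E'
from h import *
im=np.load("top0.npy"); cr=im[170:270,200:420]
save("crop",cv2.resize(cr,None,fx=3.6,fy=3.6,interpolation=cv2.INTER_CUBIC))
hsv=cv2.cvtColor(im,cv2.COLOR_RGB2HSV)
m=((hsv[...,0]<14)&(hsv[...,1]>110)&(hsv[...,2]>40)&(hsv[...,2]<150)).astype(np.uint8); 
roi=np.zeros_like(m); roi[195:240,360:415]=1; m*=roi
cs=max(cv2.findContours(m,0,2)[0],key=cv2.contourArea)
r=cv2.minAreaRect(cs);print(r)
W=np.array([onz("top",u,v,.024)[:2] for u,v in cs[:,0]],np.float32)
print("block",cv2.minAreaRect(W))
v=((hsv[...,1]<50)&(hsv[...,2]>140)).astype(np.uint8); roi[:]=0; roi[190:252,210:325]=1; v*=roi
pts=np.argwhere(v)[:,::-1]; n,l,s,_=cv2.connectedComponentsWithStats(v)
print(s[:8])
h=cv2.convexHull(pts.astype(np.float32))[:,0]
print("bed",cv2.minAreaRect(np.array([onz("top",a,b,.014)[:2] for a,b in h],np.float32)))
for a,b in cv2.approxPolyDP(h,3,True)[:,0]: print(a,b,onz("top",a,b,.014).round(4))
E
```

```text
((387.7647705078125, 215.558837890625), (14.55213737487793, 28.861738204956055), 75.96376037597656)
block ((0.554597020149231, -0.2262294590473175), (0.0347110778093338, 0.06720490753650665), 9.95200252532959)
[[     0      0    640    480 305232]
 [   224    198      2      1      2]
 [   217    199     99     46   1946]
 [   289    217      6      5     20]]
bed ((0.5655961036682129, 0.05840042233467102), (0.22144082188606262, 0.07555385679006577), 74.89313507080078)
315.0 215.0 [ 0.5714 -0.0569  0.014 ]
309.0 244.0 [ 0.5032 -0.0379  0.014 ]
217.0 227.0 [0.5601 0.174  0.014 ]
224.0 198.0 [0.6291 0.1548 0.014 ]
```

View pics/crop.png

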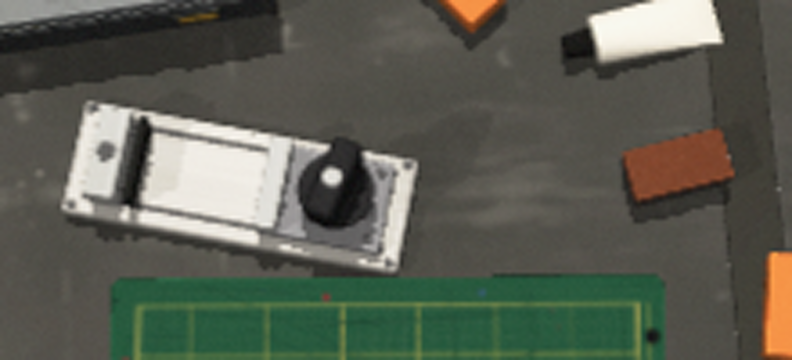

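The crop confirms it: the rust-brown block is at crop (680,165), measures 34.7×67.2 mm, and differs clearly from the orange ones. The bed measures 221×75.6 mm against a true 222×76. Vise yaw is 74.9° with its origin near (0.570, 0.075). Next, pick and place at vise x = +5 mm, which clears both the jaw (≤ -33) and the backstop (≥ 44).

```bash
cat >> h.py <<'E'
psi=np.radians(74.85); VX=np.array([np.cos(psi),np.sin(psi)]); VY=np.array([-VX[1],VX[0]])
VO=np.array([0.5656,0.0584])+.017*VX
def vis(x,y=0): return VO+x*VX+y*VY
def q(deg): a=np.radians(deg)/2; return [0,np.cos(a),np.sin(a),0]
def P(xy,z): return [float(xy[0]),float(xy[1]),z]
def st(*k):
    s=robot.state(); print(round(s["time"],2),*[(i,np.round(s[i],4).tolist()) for i in k])
E
python3 - <<'E'
from h import *
b=np.array([.5546,-.2262])
robot.grip(.066,15)
robot.move_ptp(P(b,.14),q(100)); 
print(robot.move_straight(P(b,.006),vel=.1,contact_N=8)); st("position","joint_pos","ft_force")
robot.grip(.02,15); st("gripper_width")
robot.move_straight(P(b,.16)); st("gripper_width","ft_force")
t=vis(.005)
robot.move_ptp(P(t,.16),q(np.degrees(psi))); st("position","joint_pos","gripper_width")
im=robot.get_image("top"); save("held",cv2.resize(im[120:300,180:420],None,fx=3.2,fy=3.2))
E
```

```text
False
3.81 ('position', [0.5553, -0.2266, 0.0069]) ('joint_pos', [-0.5316, 0.4846, 1.6237, -0.0, 1.0316, -0.7062]) ('ft_force', [0.906, -0.2037, -0.3772])
4.4 ('gripper_width', 0.0344)
5.58 ('gripper_width', 0.0342) ('ft_force', [-0.1419, -0.319, -0.7507])
6.75 ('position', [0.5713, 0.0789, 0.1595]) ('joint_pos', [-0.0124, 0.2513, 1.5853, -0.0006, 1.3057, 0.2523]) ('gripper_width', 0.034)
```

View pics/held.png

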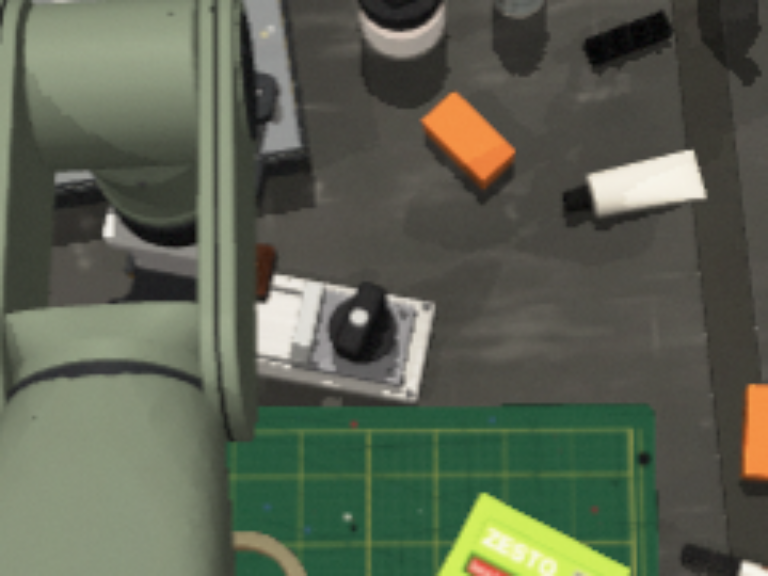

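The block is held; its end shows at crop (265,270) and the vise area below is clear. Lowering and releasing.

```bash
python3 - <<'E'
from h import *
t=vis(.005)
robot.move_straight(P(t,.06),vel=.12); robot.sleep(.2)
print(robot.move_straight(P(t,.020),vel=.03,contact_N=3)); st("position","ft_force")
robot.grip(.054); robot.sleep(.4); st("gripper_width","ft_force")
robot.move_straight(P(t,.17))
k=vis(-.0835)
robot.move_ptp(P(k+[-.12,-.2],.25),q(160)); st("joint_pos")
for n in("top","scene"):
  im=robot.get_image(n); np.save(n+"1.npy",im)
  if n=="top": save("placed",cv2.resize(im[180:260,200:330],None,fx=6,fy=6,interpolation=cv2.INTER_CUBIC))
E
```

```text
False
9.47 ('position', [0.5716, 0.0796, 0.0202]) ('ft_force', [-0.4789, 0.447, 0.325])
10.39 ('gripper_width', 0.0537) ('ft_force', [0.6858, 0.0607, -0.3169])
13.37 ('joint_pos', [-0.6299, -0.0433, 1.7188, 0.0002, 1.4668, -1.8518])
```

View pics/placed.png

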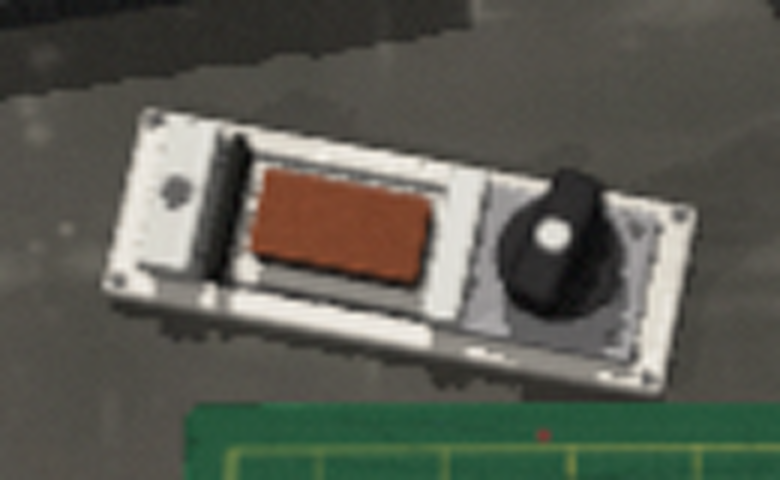

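Block placed flat between the jaw, crop x≈455, and the backstop, crop x≈235. The knob's white dot is at crop (553,235) and its bar tip at (580,178). Measuring the block and knob numerically.

```bash
python3 - <<'E'
from h import *
im=np.load("top1.npy"); hsv=cv2.cvtColor(im,cv2.COLOR_RGB2HSV)
m=((hsv[...,0]<14)&(hsv[...,1]>110)&(hsv[...,2]>40)).astype(np.uint8); m[:195]=0;m[240:]=0;m[:,:225]=0;m[:,285:]=0
c=max(cv2.findContours(m,0,2)[0],key=cv2.contourArea)
r=cv2.minAreaRect(np.array([onz("top",u,v,.038)[:2] for u,v in c[:,0]],np.float32)); print("block",r)
d=np.array(r[0])-VO; print("vise xy",d@VX,d@VY)
def V(u,v,z): p=onz("top",200+u/6-.4,180+v/6-.4,z)[:2]-VO; return np.round([p@VX,p@VY],4)
a=V(553,235,.09); print("axis",a)
for p in [(580,174),(555,172),(603,186)]: print(V(*p,.09))
# knob bar: dark top-surface; print PCA of very dark pixels
g=cv2.cvtColor(im,cv2.COLOR_RGB2GRAY)[204:236,280:306]; print(g)
for p in [(450,180),(485,180)]: print("jaw top",V(*p,.042))
E
```

```text
block ((0.5704002380371094, 0.07848487049341202), (0.06537460535764694, 0.03419880568981171), 74.77356719970703)
vise xy 0.0036413469551823717 0.0006157140779840018
axis [-0.0827 -0.0001]
[-0.0879 -0.0247]
[-0.0787 -0.0237]
[-0.0972 -0.0218]
[[ 81  81  83  82  81  81  84  82  81  81  81  79  78  73  69  73  71  74
   80  80  79  81  80  77  79  79]
 [ 83  82  82  82  83  82  83  81  81  79  76  75  74  72  71  74  74  72
   76  80  82  79  79  80  77  79]
 [ 76  78  79  78  79  83  83  80  79  76  72  72  74  72  75  71  72  71
   76  80  79  79  78  78  79  78]
 [ 74  73  73  74  74  75  75  73  75  76  71  73  73  72  73  73  71  76
   78  78  79  77  77  78  79  78]
 [174 131 130  88  71  75  74  74  72  75  74  71  66  43  46  47  59  75
   78  79  77  79  76  77  77  78]
 [206 184 215 207 202 184 156 141 105  85  65  65  42  41  46  45  38  42
   50  66  74  77  76  77  77  79]
 [189 136 186 194 195 218 216 215 209 203 187 135  34  44  46  43  45  42
   38  44  56  74  73  76  79  71]
 [179 114 157 158 167 185 174 183 205 209 197 111  40  47  44  46  47  46
   41  31  43  68  76
[... 1982 characters left out ...]
148 150 135  86  45  19  17  14  21  24  20  18  14  23  13  23  29
   44  39  35  58  85  92 111 153]
 [148 148 152 145  93  81  47  27  15  16  18  13   9  21  18  24  31  40
   39  57  90  93  97  97 121 161]
 [151 161 162 145  95  94  91  84  60  28  15  14  18  22  22  22  29  45
   68  93  98  99  97 122 163 153]
 [162 163 162 148  95  95  97  94  92  83  65  48  50  53  55  65  88  91
   93  98  99  98  97 103 135 154]
 [166 164 164 163 139  95  95  94  96  96  92  91  91  91  90  93 100  95
   94  97  97  97  91  99 127 151]
 [123 139 151 159 145  95  96  96  96  97  96  96  96  95  97  95  96  95
   95  98  91  72  81 125 158 143]]
jaw top [-0.0345 -0.0244]
jaw top [-0.0477 -0.0269]
```

```bash
cat >> h.py <<'E'
import json
A0=np.degrees(psi)+90
def wrench(n=5):
    L=[]
    for _ in range(n):
        s=robot.state(); L.append([np.dot(s["ft_force"][:2],VX),np.dot(s["ft_force"][:2],VY),s["ft_force"][2],s["torque"][2]]); robot.sleep(.02)
    return np.mean(L,0),np.std(L,0)
def turn(th,x0,th0,vel=None):
    p=vis(x0+.01*(th-th0)); 
    robot.move_straight(P(p,.061),q(A0-np.degrees(th)),vel=vel or .02)
E
python3 - <<'E'
from h import *
th0=.2;x0=-.0828
robot.grip(.046,50)
robot.move_ptp(P(vis(x0),.17),q(A0-np.degrees(th0)))
print(np.round(wrench(),4))
print(robot.move_straight(P(vis(x0),.061),vel=.08,contact_N=8)); robot.sleep(.2); w,_=wrench();print(w.round(4)); st("position","joint_pos")
robot.grip(.012,50); st("gripper_width","torque","ft_force"); print(wrench()[0].round(4))
for th in (.25,.3,.35,.4,.45,.5):
    t=robot.state()["time"]; turn(th,x0,th0); s=robot.state(); w,sd=wrench(); print(th,round(s["time"]-t,2),w.round(3),sd.round(3),"atend",round(s["torque"][2],3))
st("position","gripper_width")
E
```

```text
[[-0.1593 -0.0623  0.0614  0.0019]
 [ 0.4384  0.3557  0.5333  0.0281]]
False
[-0.0412 -0.1189  0.0354  0.0082]
16.7 ('position', [0.5486, -0.0052, 0.0613]) ('joint_pos', [-0.1672, 0.3139, 1.7323, 0.0, 1.0948, -1.2736])
17.23 ('gripper_width', 0.0196) ('torque', [-0.0969, -0.0067, -0.1691]) ('ft_force', [0.4808, -0.7876, 0.1267])
[-0.7845 -0.105   0.6776 -0.165 ]
0.25 0.25 [-1.477  0.176  0.119 -0.106] [0.422 0.386 0.222 0.035] atend -0.143
0.3 0.25 [-2.194  0.489  0.389 -0.102] [0.377 0.157 0.597 0.02 ] atend -0.09
0.35 0.25 [-2.227  0.077  0.39  -0.1  ] [0.429 0.293 0.426 0.027] atend -0.096
0.4 0.25 [-2.021  0.35   0.405 -0.117] [0.509 0.674 0.386 0.014] atend -0.118
0.45 0.25 [-3.001  0.145  0.633 -0.073] [0.496 0.657 0.115 0.047] atend 0.009
0.5 0.25 [-3.472  0.463  0.514 -0.113] [0.26  0.473 0.667 0.032] atend -0.098
19.31 ('position', [0.5491, -0.0023, 0.061]) ('gripper_width', 0.0198)
```

```bash
python3 - <<'E'
from h import *
def V(u,v,z): p=onz("top",200+u/6-.4,180+v/6-.4,z)[:2]-VO; return np.round([p@VX,p@VY],4)
for p in [(250,145),(228,280)]: print("pad right edge",V(*p,.014),V(*p,.043))
for p in [(222,130),(198,270)]: print("pad left edge",V(*p,.043),V(*p,.047))
x0=-.0828;th0=.2
for th in (.6,.7,.8,.9,1.0,1.1):
    turn(th,x0,th0); w,_=wrench(10); print(th,w.round(3),"S",round(w[3]-.01*w[0],3))
st("position","gripper_width")
im=robot.get_image("scene"); a,b=proj("scene",P(vis(-.02),.04)).astype(int); print(a,b)
save("turn",cv2.resize(im[max(0,b-75):b+75,max(0,a-100):a+100],None,fx=4,fy=4,interpolation=cv2.INTER_CUBIC))
E
```

```text
pad right edge [ 0.0496 -0.03  ] [ 0.0438 -0.0234]
pad right edge [0.0463 0.0248] [0.0406 0.0302]
pad left edge [ 0.0556 -0.0272] [ 0.0548 -0.0263]
pad left edge [0.0526 0.0285] [0.0518 0.0292]
0.6 [-3.041  0.471  0.122 -0.225] S -0.194
0.7 [-3.078  0.256  0.263 -0.234] S -0.203
0.8 [-3.265 -0.008 -0.17  -0.23 ] S -0.198
0.9 [-3.191 -0.163 -0.331 -0.212] S -0.18
1.0 [-2.993 -0.376 -0.512 -0.215] S -0.185
1.1 [-2.896 -0.639 -0.915 -0.212] S -0.183
21.81 ('position', [0.5508, 0.0036, 0.061]) ('gripper_width', 0.0198)
281 220
```

View pics/turn.png

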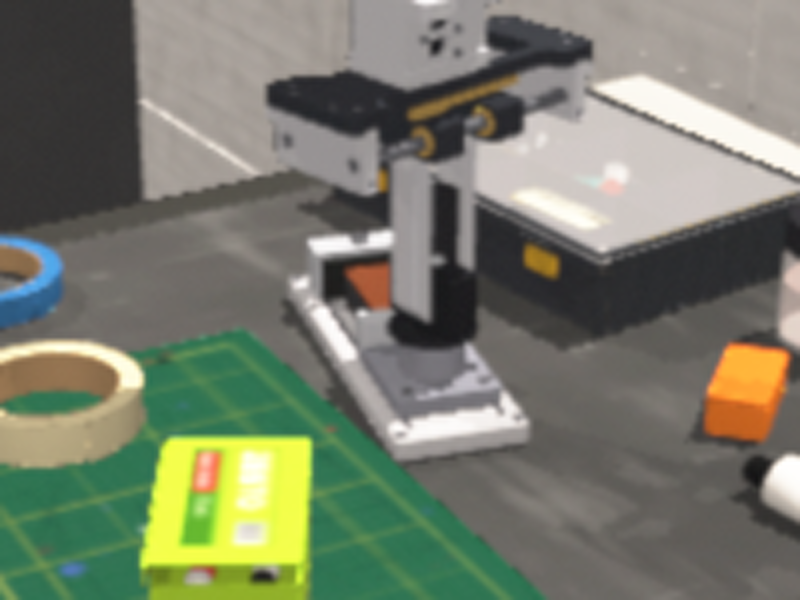

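The carriage has followed the turn: the saddle is clear of the bed's rear edge at crop (460,440), and the block at (370,285) is still flat. The pad face is at about vise x 48 mm, so contact should come near 1.75 rad. Continuing in equal small steps and watching the torque rise.

```bash
cat > step.py <<'E'
from h import *
import sys
x0=-.0828;th0=.2
def run(a,b,stop,base=None,n=15):
    B=[]
    for th in np.arange(a,b+1e-6,.05):
        turn(th,x0,th0); w,_=wrench(n); S=w[3]-.01*w[0]; s=robot.state()
        print(round(th,3),"t",round(s["time"],1),"Fx",w[0].round(2),"Fz",w[2].round(2),"T",w[3].round(3),"S",round(S,3)); B.append(S)
        ref=base if base is not None else np.mean(B[1:5]) if len(B)>5 else None
        if ref is not None and S-ref>stop: print("ref",ref,"rise",S-ref); return
E
python3 -c "
from step import *
run(1.15,1.9,.04)"
```

```text
1.15 t 22.4 Fx -3.16 Fz -1.43 T -0.081 S -0.05
1.2 t 22.9 Fx -3.18 Fz -1.52 T -0.105 S -0.073
1.25 t 23.4 Fx -3.35 Fz -1.77 T -0.097 S -0.063
1.3 t 23.9 Fx -3.1 Fz -2.25 T -0.116 S -0.085
1.35 t 24.4 Fx -3.18 Fz -2.58 T -0.108 S -0.076
1.4 t 24.9 Fx -3.17 Fz -2.82 T -0.099 S -0.068
1.45 t 25.4 Fx -3.06 Fz -3.01 T -0.11 S -0.079
1.5 t 25.9 Fx -3.41 Fz -3.51 T -0.1 S -0.066
1.55 t 26.4 Fx -3.37 Fz -3.59 T -0.103 S -0.07
1.6 t 26.9 Fx -3.41 Fz -3.75 T -0.102 S -0.067
1.65 t 27.4 Fx -3.3 Fz -4.19 T -0.037 S -0.004
ref -0.07432893915380588 rise 0.07062026262157962
```

```bash
python3 -c "
from step import *
w,s=wrench(30); print(w.round(3),w[3]-.01*w[0])
run(1.7,1.7,9,n=30)
"
```

```text
[-3.221 -3.766 -3.922 -0.047] -0.014480563471040049
1.7 t 28.6 Fx -3.22 Fz -4.21 T -0.002 S 0.03
```

Contact came near 1.6 rad. The torque then rose about 0.042 Nm per 0.05 rad step, matching 8 N/mm, for a total rise of about 0.10 Nm, so roughly 8–10 N. Releasing and checking.

```bash
python3 - <<'E'
from h import *
robot.grip(.046); robot.sleep(.3); print(wrench(10)[0].round(3)); p=vis(-.0828+.015)
robot.move_straight(P(p,.17),vel=.1)
robot.move_ptp(P(vis(-.0835)+[-.12,-.2],.25),q(100)); st("ft_force")
im=robot.get_image("top"); np.save("top2.npy",im)
save("final",cv2.resize(im[180:260,200:330],None,fx=6,fy=6,interpolation=cv2.INTER_CUBIC))
hsv=cv2.cvtColor(im,cv2.COLOR_RGB2HSV)
m=((hsv[...,0]<14)&(hsv[...,1]>110)&(hsv[...,2]>40)).astype(np.uint8); m[:195]=0;m[240:]=0;m[:,:225]=0;m[:,285:]=0
c=max(cv2.findContours(m,0,2)[0],key=cv2.contourArea)
r=cv2.minAreaRect(np.array([onz("top",u,v,.038)[:2] for u,v in c[:,0]],np.float32)); print("block",r)
d=np.array(r[0])-VO; print("vise xy",d@VX,d@VY)
E
```

```text
[-0.256 -0.256 -0.01   0.009]
31.94 ('ft_force', [0.7612, 0.079, 0.4163])
block ((0.5732183456420898, 0.09000378102064133), (0.06518825143575668, 0.03469078242778778), 74.0330810546875)
vise xy 0.015496420751220806 0.0009059820542503999
```

View pics/final.png

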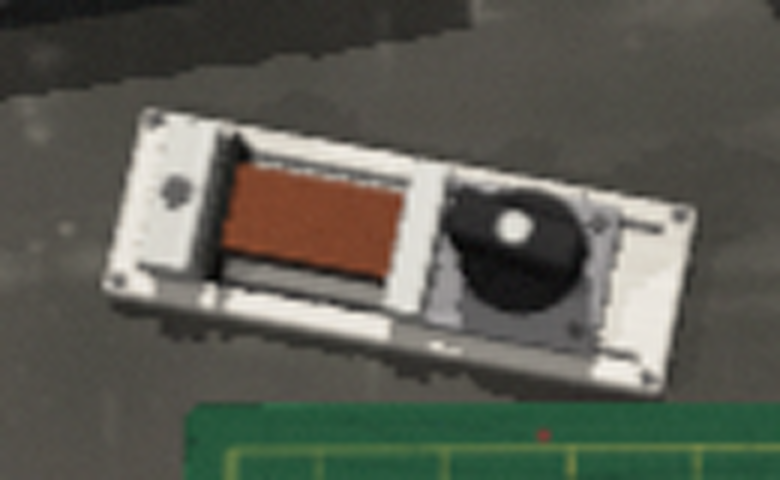

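The block (crop 315,220) is straight and butts against the jaw (415) and the pad (225). The arm is clear. Handing in.

```bash
python3 -c "
from h import *
robot.close_job()"
```

```text
the job is handed in; nothing more can be done
```

I laid the rust-brown sanding block on the vise bed and let go. I then turned the knob clockwise in one grasp from about 0.2 to 1.7 rad, following the carriage, released it, backed the arm away and handed the job in at about 32 s.

- **Squeeze:** I estimate about 8–10 N. This is inferred from the torque rising about 0.10 N m after contact. The last step rose at the rate expected from the pad's stiffness, but the first step after contact read high (about 6 N where at most 4 N was expected), so there may be 1–2 N of error. I could not measure the squeeze directly.
- **Block position:** The final picture shows the block butted against the jaw and the pad. Its centre is at vise x ≈ 15.5 mm and y ≈ 1 mm, with its length within about 1° of the feed direction.
- **Other things on the desk:** The arm's path kept clear of the marker, pot and bottle, and I felt no unexpected contact. I did not measure their positions again at the end.

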